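# Pack the last globe bulb and latch the transit case

### The job

Pack the last globe bulb for shipping: take it out of the pulp tray and set it gently, screw base up, into the one empty dimple of the transit case, then close the lid, swing the latch's wire loop over the hook on the lid and press the lever down flat so that the lid is pulled tight. Leave the bulbs already packed seated and the other things on the counter where they are.

Things in the scene. Friction and masses are not known exactly. Their poses are not given: they have to be found in the camera images.
- bulb: Opal globe lamp, 40 g, fragile: white glass ball 45 mm across with an aluminium screw base on top, 26 mm across, from 46 to 70 mm above the origin, small end contact up to 75 mm. Origin at the lowest point of the glass, own z axis up through the screw base. It is the only bulb in the brown-grey pulp tray (fixed, 95 x 160 mm, 30 mm high, two dimples), standing base up in one dimple 38 mm wide; its origin is then 20 mm above the counter.
- bulb_globe (a point): Centre of that bulb's glass ball, 22.5 mm above its origin.
- empty_pocket (a point): Where the centre of a bulb's glass ball lies when the bulb is fully seated in the empty dimple of the case: 12 mm above the flat top of the grey insert, 58 mm above the counter. The dimple's mouth is 38 mm wide; the ball rests on its rim and sinks 10 mm below the insert's top. Dimples are 64 mm apart along the case's width and 66 mm along its depth.
- case: Small charcoal hard-shell transit case, fixed on the counter. Tub 170 mm deep (x), 225 mm wide (y), rim 96 mm above the counter, walls 6 mm; grey insert with 2 x 3 dimples inside, its top 46 mm above the counter. Origin under the centre of the tub; own x points from the latch side (front face at x = -85 mm) to the hinge side (x = +85 mm), z up. A latch in the middle of the front face: base at y = 0.
- packed1: A bulb like the one to be packed, already seated base up in another dimple of the case; must stay seated. Origin at the lowest point of its glass, 36 mm above the counter; top at 111 mm.
- packed2: A bulb like the one to be packed, already seated base up in another dimple of the case; must stay seated. Origin at the lowest point of its glass, 36 mm above the counter; top at 111 mm.
- packed3: A bulb like the one to be packed, already seated base up in another dimple of the case; must stay seated. Origin at the lowest point of its glass, 36 mm above the counter; top at 111 mm.
- packed4: A bulb like the one to be packed, already seated base up in another dimple of the case; must stay seated. Origin at the lowest point of its glass, 36 mm above the counter; top at 111 mm.
- packed5: A bulb like the one to be packed, already seated base up in another dimple of the case; must stay seated. Origin at the lowest point of its glass, 36 mm above the counter; top at 111 mm.
- lid (a joint): Lid angle (rad). 0: flush with the tub; about 0.02 when it merely rests on the rubber seal of the front rim, which stands 4 mm proud and springs it back to that gap after a press; about 0.005 when the latch has pulled it tight; 1.8 to 2.0 at the start, standing open and leaning back. A stiff hinge: it stays where it is left and takes about 2 to 4 N at the front edge to swing down.
- lid_hinge (a point): Middle of the lid's hinge line, at x = +85 mm, z = 96.5 mm in the case's frame; the line is parallel to the case's y.
- lid_edge (a point): Middle of the lid's outer front top edge: with the lid flush at x = -85 mm, z = 118.5 mm in the case's frame. The lid is a shallow shell 22 mm deep, 170 mm from hinge to front, 225 mm wide; open, it stands on edge with its outside away from the latch.
- keeper (a point): Seat of the steel hook (keeper) on the front of the lid: where the centre of the loop's cross-bar lies when hooked, 4 mm out from the lid's front and 6.5 mm above its lower edge. The hook is 20 mm wide, a ledge with an upturned lip that ends 9 mm out from the lid's front and stands 1 mm above this point.
- bail_bar (a point): Middle of the cross-bar of the latch's wire loop (steel wire 4 mm thick, bar 31 mm long parallel to the case's y, legs 45 mm long outside the lever). The loop hinges on the lever, 11 mm along it from the lever's pivot, and swings freely: at the start it leans out from the lid by about 28 to 40 degrees against a stop; pushed upright and past it towards the closed lid, it falls against the lid's front above the hook and drops on to the hook as the lever goes down.
- lever (a joint): Latch lever angle (rad): 0 pressed down flat along the case's front, 1.57 pointing straight out, about 2.0 to 2.2 at the start (pointing out and up). Friction holds it where it is left. Pressing it down takes about 2 N at the tip, rising to about 4 N until it goes over centre, then it stays.
- lever_tip (a point): Free end of the lever, middle of its pressed face. The lever is a steel strap 22 mm wide, 3 mm thick, reaching 40 mm from its pivot; the pivot line is parallel to the case's y at x = -94 mm, z = 69 mm in the case's frame. Flat, the tip is 29 mm above the counter.
- tape_roll: Roll of brown parcel tape lying flat, 96 mm across, 48 mm high; bystander. Origin under its centre.
- phone: Black phone lying flat, 72 x 148 x 9 mm; bystander. Origin under its centre.
- stapler: Black stapler, 138 x 36 x 52 mm; bystander. Origin under its centre.
Mind the look-alikes: they are no part of the job. Leave any blue or yellow look-alike of the packed4 alone.

How it is judged:
By the outcome, as a careful person would: the job done as asked, in the order asked, and still so for the second after the job is handed in, with the robot touching nothing.
It also fails if it takes over 67 s, if anything falls off the work surface, if the arm or the gripper's body presses on something with over 40 N, if the wrist force passes 120 N, or if a joint passes its speed limit or range.

### The arm

A 7-joint arm with a two-finger parallel gripper is mounted at the origin on the work surface. World frame = base frame: x ahead of the robot, y to its left, z up, the work surface at z = 0. Lengths are in m, angles in rad, forces in N, time in s.
With the tool pointing down it reaches from about 0.4 to 0.85 m from the base axis. Payload 10.4 kg.
Tool frame: the origin (TCP) lies on the centre line of the jaws, within the pads' length; the fingertips stand r.tip_extent ahead of it and the grasp point (between the pads) lies 3 mm ahead of it (r.tip_extent is the distance from the TCP to the fingertips, in m); z points along the fingers, y is the direction in which the jaws open and shut (so a half turn about z gives the same grasp; the last joint's range is limited). The gripper opens to 87 mm and grips with 3 to 60 N. Pads are 19 mm wide; open, the fingers measure 117 mm over their backs; the gripper's body (75 mm by 190 mm) begins 51 mm behind the grasp point.
Start: joints at [1.266, 0.332, -0.065, 1.46, 0.022, 1.35, -0.088], TCP at [0.174, -0.6, 0.245] pointing down, gripper open.
Joint ranges: [-2.6, 2.6], [-0.5, 2.12], [-1.47, 1.34], [0.16, 2.42], [-1.27, 4.41], [0.06, 2.06], [-2.6, 2.6]. Speed limits (rad/s): [2.22, 2.22, 2.79, 2.79, 3.14, 3.14, 3.14].

### API

Orientations are given as a unit quaternion [x, y, z, w].
In Python, from bench import r gives the robot as it stands. The module is installed in compiled form; this text tells all that it offers.
- The arm moves only by the shell command python3 -m jog 'ROWS' [FORCE]. ROWS is JSON, a list of rows, each a list of 5 numbers: the shift along the tool's x, y, z in cm, then the turn about the tool's z in rad, then the closure, from 0 (fully open) to 1 (shut). A call has exactly 10 rows; each row shifts and turns the pose as measured when the row begins, along the tool's axes as they then stand; what a row does not reach is not made up. A row lasts 1/10 s, in which the tool goes at most 50 mm and 8.59 degrees, less where a joint would pass 70% of its speed; a pose out of reach is approached as far as the arm can. A call with a gripper value outside its range is refused whole. The fingers move at their own pace and stop on an object; FORCE is the grip in N (left out, the last holds). Time passes only in rows, so rows that do not move let the fingers close, or fill a call up. It gives the time, the measured TCP pose, the force and the opening at its end, in the units of the state.
- r.read_state(): the state, without advancing time (a new reading comes with each control period).
- r.camera(name): name is "side" or "top" or "wrist"; returns a dict with "pixels" (420x560x3 uint8, red, green, blue), "fx", "fy", "cx", "cy" (pixels), "camera_from_world" (4x4, takes a point from world to camera coordinates). Camera axes: x right, y up, looking along -z (the intrinsics and any distortion apply to the point x, -y, -z); pixel columns grow to the right and rows downward; lengths in m; the calibration is good to about 2 mm. The wrist camera is an equidistant fisheye: a pixel r from the principal point sees the ray r / f radians off the axis. A picture is of the moment at which its call begins. There is no depth.
- r.close_job(): hands the job in, once; it reports no verdict.
The state is a dict: "time": time; "joint_positions": joint angles; "joint_vel": joint speeds; "joint_torque": joint torques, N m; "ee_pos": TCP position; "eef_rot": TCP orientation; "ft_force": force on the tool from outside, world axes, zero at the start; "torque": the same for the moment, N m; "width": finger opening in m.
Only numpy, scipy, OpenCV 4.12 (cv2) and the standard library are available. Lean on these libraries where they do the work, as an engineer would, in place of code of your own. Each camera call takes 0.05 s, during which the arm holds its last target. There are 200 camera calls.

## Working session

There is one attempt and no reset: what is moved stays moved. The work goes in short steps, Python scripts to look and compute and a shell command to move; the robot and the scene stay as the last step left them, time stands still between calls to the robot, and variables do not carry over. Pictures are saved under pics/ and viewed, about 8 in all and at most 12, crops included, and the job is handed in when it is done.

```bash
mkdir -p pics
cat > h.py <<'E'
from bench import r
import numpy as np, cv2
from scipy.spatial.transform import Rotation as R
def snap(n,f):
    c=r.camera(n); np.savez('pics/'+f+'.npz',**c); cv2.imwrite('pics/'+f+'.png',cv2.cvtColor(c['pixels'],cv2.COLOR_RGB2BGR)); return c
def load(f): return dict(np.load('pics/'+f+'.npz'))
def ray(c,u,v,fish=False):
    x=(u-c['cx'])/c['fx'];y=(v-c['cy'])/c['fy']
    if fish:
        t=np.hypot(x,y); d=np.array([x/t*np.sin(t),-y/t*np.sin(t),-np.cos(t)]) if t>0 else np.array([0,0,-1.])
    else: d=np.array([x,-y,-1.])
    M=c['camera_from_world'];Rm=M[:3,:3]
    o=-Rm.T@M[:3,3]; d=Rm.T@d; return o,d/np.linalg.norm(d)
def onz(c,u,v,z,fish=False):
    o,d=ray(c,u,v,fish); return o+d*(z-o[2])/d[2]
def proj(c,p,fish=False):
    q=c['camera_from_world'][:3,:3]@np.asarray(p)+c['camera_from_world'][:3,3]
    x,y,z=q[0],-q[1],-q[2]
    if fish:
        a=np.hypot(x,y);t=np.arctan2(a,z);return c['cx']+c['fx']*t*x/a,c['cy']+c['fy']*t*y/a
    return float(c['cx']+c['fx']*x/z),float(c['cy']+c['fy']*y/z)
def tri(*rs):
    A=np.zeros((3,3));b=np.zeros(3)
    for o,d in rs:
        P=np.eye(3)-np.outer(d,d);A+=P;b+=P@o
    p=np.linalg.solve(A,b); return p,[float(np.linalg.norm((np.eye(3)-np.outer(d,d))@(p-o))) for o,d in rs]
def st():
    s=r.read_state();return s
def delta(p):
    s=st();return R.from_quat(s['eef_rot']).inv().apply(np.asarray(p)-s['ee_pos'])*100
E
python3 - <<'E'
from h import *
np.set_printoptions(precision=4,suppress=True)
for n in('top','side'):
    c=snap(n,n+'0'); M=c['camera_from_world'];print(n,c['fx'],c['cx'],c['cy'],-M[:3,:3].T@M[:3,3],M[:3,:3])
s=st();print(s,r.tip_extent,R.from_quat(s['eef_rot']).as_matrix())
a=cv2.imread('pics/top0.png');b=cv2.imread('pics/side0.png')
E
```

```text
top 458.83662526173265 271.8596959925409 206.69239719840755 [ 0.4277 -0.005   1.0701] [[ 0.0231 -0.9994 -0.025 ]
 [ 0.9873  0.0189  0.1574]
 [-0.1569 -0.0283  0.9872]]
side 396.94342281052 280.9694102283749 208.91698633142772 [0.4268 0.8569 0.7478] [[-0.9721 -0.2338  0.0186]
 [ 0.1534 -0.5737  0.8046]
 [-0.1774  0.785   0.5935]]
{'time': 0.1, 'joint_positions': array([ 1.2664,  0.3328, -0.0647,  1.4608,  0.0216,  1.3499, -0.0885]), 'joint_vel': array([ 0.0002, -0.0017,  0.0014, -0.0018, -0.    , -0.0008,  0.0016]), 'joint_torque': array([  0.0033, -62.4547,   0.0262, -39.0721,  -0.0614,   0.0366,
         0.0001]), 'ee_pos': array([ 0.1737, -0.6001,  0.2438]), 'eef_rot': array([ 0.9901,  0.1404, -0.0001, -0.0006]), 'ft_force': array([ 0.4298,  0.4889, -0.2629]), 'torque': array([-0.0358,  0.05  ,  0.0229]), 'width': 0.08689686778261811} 0.022 [[ 0.9606  0.2781 -0.0004]
 [ 0.2781 -0.9606  0.0012]
 [-0.     -0.0013 -1.    ]]
```

View pics/top0.png

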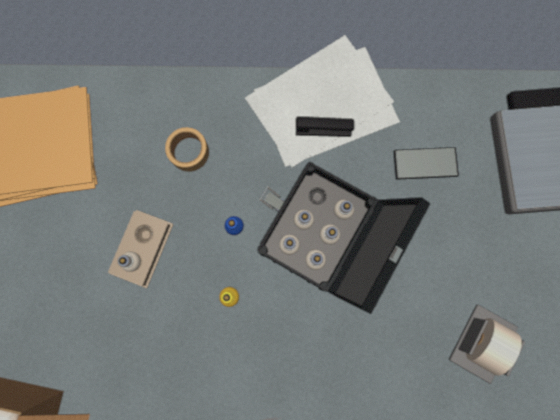

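View pics/side0.png

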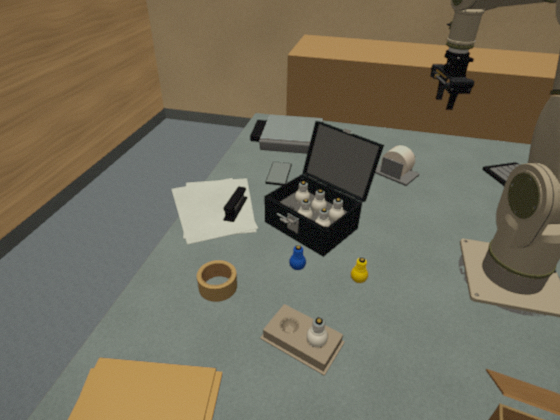

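Top view: the tray bulb is at about (128,261), the empty dimple at (318,196), the latch at (270,198) and the lid keeper at (396,255). The possible targets are the white bulb in the tray (128,261), the blue one (234,225) and the yellow one (229,297). Only the white bulb in the tray fits, since the coloured ones stand loose on the counter. I'll confirm that with an enlarged crop.

Run:
```python
import cv2,numpy as np
a=cv2.imread('pics/top0.png');b=cv2.imread('pics/side0.png')
A=cv2.resize(a[150:320,250:436],None,fx=3,fy=3,interpolation=cv2.INTER_CUBIC) #558x510
B=cv2.resize(a[205:295,100:180],None,fx=3,fy=3,interpolation=cv2.INTER_CUBIC) #240x270
C=cv2.resize(b[300:380,260:340],None,fx=3,fy=3,interpolation=cv2.INTER_CUBIC)
im=np.zeros((510,798,3),np.uint8);im[:510,:558]=A;im[:270,558:]=B;im[270:,558:]=C
cv2.imwrite('pics/crop1.png',im)
cv2.imwrite('pics/crop2.png',cv2.resize(b[120:260,250:400],None,fx=4,fy=4,interpolation=cv2.INTER_CUBIC))
```

```text
(no output)
```

View pics/crop1.png

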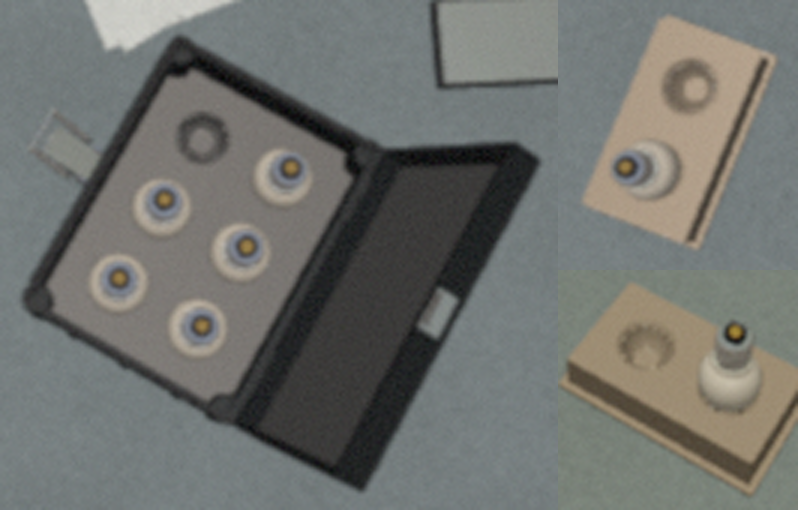

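View pics/crop2.png

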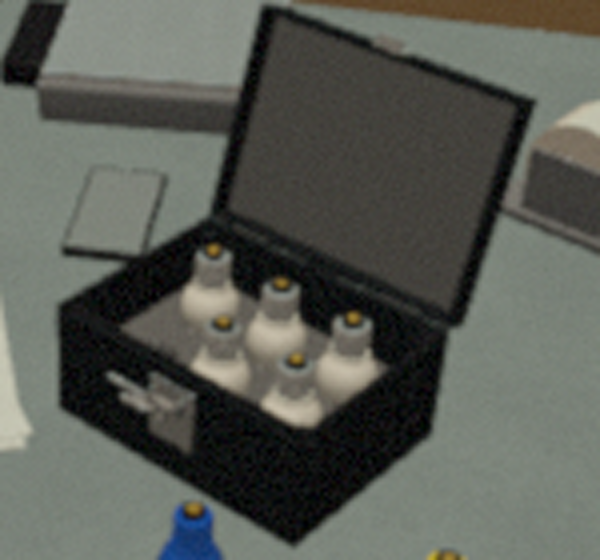

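Crop check: the white bulb is in the near-left dimple of the tray, base up, so it is the target. The empty dimple is front-row at case (-33,+64) mm. The lid leans back, and the lever points outward with its loop.

Run:
```python
from h import *
from scipy.optimize import least_squares
np.set_printoptions(precision=4,suppress=True)
t=load('top0');s=load('side0')
def blobs(c):
    h=cv2.cvtColor(c['pixels'],cv2.COLOR_RGB2HSV);p=c['pixels'].astype(int)
    m=((h[...,0]>10)&(h[...,0]<28)&(h[...,1]>110)&(h[...,2]>40)).astype(np.uint8)
    n,l,S,C=cv2.connectedComponentsWithStats(m);return [(C[i].round(1),S[i][4]) for i in range(1,n) if 4<=S[i][4]<60]
bt=blobs(t);bs=blobs(s);print(bt);print(bs)
ct=lambda u,v:min(bt,key=lambda b:np.hypot(*(b[0]-(u,v))))[0]
cs=lambda u,v:min(bs,key=lambda b:np.hypot(*(b[0]-(u,v))))[0]
T=[(250+a/3,150+b/3) for a,b in[(290,168),(165,200),(247,245),(120,278),(202,326)]]
S=[(250+a/4,120+b/4) for a,b in[(214,249),(224,323),(281,284),(295,359),(352,318)]]
G=[(33,64),(-33,0),(33,0),(-33,-64),(33,-64)]
pts=[]
for a,b,g in zip(T,S,G):
    p,e=tri(ray(t,*ct(*a)),ray(s,*cs(*b)));pts.append(p);print(g,ct(*a),cs(*b),p,e)
pts=np.array(pts);G=np.array(G)/1000
f=lambda q:((np.c_[np.cos(q[2])*G[:,0]-np.sin(q[2])*G[:,1],np.sin(q[2])*G[:,0]+np.cos(q[2])*G[:,1]]+q[:2])-pts[:,:2]).ravel()
q=least_squares(f,[.4,-.1,-2]).x;print('case',q,f(q)*1000)
np.save('case.npy',q)
p,e=tri(ray(t,*ct(100+70/3,205+167/3)),ray(s,*cs(260+178/3,300+62/3)));print('bulb contact',p,e)
print('bulb top only',onz(t,*ct(100+70/3,205+167/3),.095))
W=lambda x,y,z:np.r_[q[0]+np.cos(q[2])*x-np.sin(q[2])*y,q[1]+np.sin(q[2])*x+np.cos(q[2])*y,z]
e=W(-.033,.064,.046);print('empty',e,proj(t,e))
print('keeper',tri(ray(t,250+438/3,150+312/3),ray(s,250+388/4,120+44/4)))
c,si=np.cos(q[2]),np.sin(q[2])
def tocase(p): d=p[:2]-q[:2];return np.r_[c*d[0]+si*d[1],-si*d[0]+c*d[1],p[2]]
k=tri(ray(t,250+438/3,150+312/3),ray(s,250+388/4,120+44/4))[0];print(tocase(k))
for nm,a,b in[('bailbar',(250+40/3,150+130/3),(250+125/4,120+388/4)),]:
    p,e=tri(ray(t,*a),ray(s,*b));print(nm,tocase(p),e)
```

```text
[(array([172.7, 147.9]), np.int32(7)), (array([205.2, 147. ]), np.int32(5)), (array([172. , 154.6]), np.int32(9)), (array([205.5, 155.5]), np.int32(8)), (array([171.8, 159.2]), np.int32(5)), (array([176.5, 163.9]), np.int32(8)), (array([193.3, 167.6]), np.int32(17)), (array([346.5, 205.5]), np.int32(12)), (array([304.5, 216. ]), np.int32(12)), (array([231.2, 222.5]), np.int32(10)), (array([331.7, 231.5]), np.int32(14)), (array([289.4, 242.2]), np.int32(12)), (array([316.8, 258.3]), np.int32(12)), (array([122.1, 260.2]), np.int32(14)), (array([ 44.7, 411.4]), np.int32(7))]
[(array([455.5,  45.5]), np.int32(6)), (array([447.7,  80.2]), np.int32(9)), (array([522.5, 174.8]), np.int32(4)), (array([523. , 180.4]), np.int32(7)), (array([303., 182.]), np.int32(9)), (array([518.2, 183.2]), np.int32(4)), (array([519.2, 186.6]), np.int32(5)), (array([320.2, 190. ]), np.int32(10)), (array([512.5, 188.8]), np.int32(4)), (array([534.6, 192.4]), np.int32(16)), (array([509.5, 190.5]), np.int32(4)), (array([529.2, 194.4]), np.int32(5)), (array([509.8, 195.5]), np.int32(6)), (array([337.8, 198.8]), np
[... 829 characters left out ...]
.5 209.5] [ 0.5057 -0.0158  0.1086] [0.00019494611294694928, 0.00019494611294687902]
(33, -64) [316.8 258.3] [337.8 198.8] [ 0.4737 -0.0732  0.1111] [0.0001544003036740525, 0.00015440030367420385]
case [ 0.5456 -0.0753 -2.0771] [-0.0195 -0.301  -0.1891  0.2822  0.305  -0.386  -0.0784  0.3952 -0.018
  0.0095]
bulb contact [0.4607 0.3398 0.0941] [0.0005064921533623699, 0.0005064921533623677]
bulb top only [0.4612 0.3395 0.095 ]
empty [ 0.6176 -0.0775  0.046 ] (317.15043412270995, 195.71366281992115)
keeper (array([ 0.4777, -0.2008,  0.2594]), [0.0007791506129009009, 0.0007791506129008656])
[0.1426 0.0014 0.2594]
bailbar [-0.1334 -0.0007  0.105 ] [1.8474621082737716e-05, 1.8474621082823276e-05]
```

```bash
python3 -m jog '[[0,0,-5,-0.13,0],[0,0,-5,-0.13,0],[0,0,-5,-0.13,0],[0,0,-4,-0.13,0],[3,0,0,-0.13,0],[4,0,0,-0.13,0],[5,0,0,0,0],[5,0,0,0,0],[5,0,0,0,0],[5,0,0,0,0]]' 10
python3 - <<'E'
from h import *
print(delta([.4605,.3398,.2]),R.from_quat(st()['eef_rot']).as_matrix(),st()['joint_positions'])
E
```

```text
time: 1.1
ee_pos: [0.3076, -0.3676, 0.4351]
eef_rot: [0.857, 0.516, -0.0, -0.006]
ft_force: [1.6, -0.4, 0.3]
width: 0.0872
[ 69.50993319 -19.32427094  24.18541121] [[ 0.4679668   0.88372061 -0.00670519]
 [ 0.88372118 -0.46788325  0.01105205]
 [ 0.00662968 -0.01109751 -0.99991644]] [ 1.10533024  0.00417676 -0.3236434   1.4478439  -0.00180767  1.70233375
  0.29449173]
```

```bash
python3 -m jog '[[5,0.5,0,0,0],[5,0.5,0,0,0],[5,0.5,0,0,0],[5,0,0,0,0],[5,-0.5,0,0,0],[4.5,-2,0,0,0],[4.5,-2.2,0,0,0],[4.5,-2.2,0,0,0],[4.5,-2.2,0,0,0],[4.5,-2.2,0,0,0]]' && python3 -m jog '[[4.5,-2.2,0,0,0],[4.5,-2.2,0,0,0],[4.5,-2.2,0,0,0],[4,-2.2,2,0,0],[3,-1.5,3.5,0,0],[2,-1,4,0,0],[0,0,4.5,0,0],[0,0,4.5,0,0],[0,0,0,0,0],[0,0,0,0,0]]'
python3 - <<'E'
from h import *
print(delta([.4605,.3398,.2]),R.from_quat(st()['eef_rot']).as_matrix(),st()['joint_positions'])
E
```

```text
time: 2.1
ee_pos: [0.4397, 0.0989, 0.4364]
eef_rot: [0.857, 0.515, -0.002, -0.007]
ft_force: [2.5, 0.9, -0.3]
width: 0.0871
time: 3.1
ee_pos: [0.4381, 0.3632, 0.2477]
eef_rot: [0.855, 0.519, -0.002, -0.009]
ft_force: [0.4, 0.3, 1.7]
width: 0.0872
[-1.06729658  3.14370495  4.70960623] [[ 0.46181714  0.88689204 -0.01214253]
 [ 0.88695541 -0.46167222  0.01299479]
 [ 0.0059191  -0.0167711  -0.99984183]] [ 0.10033943  0.39892588 -1.08890437  1.56584237  0.33972748  1.38974598
 -1.49649546]
```

```bash
python3 -m jog '[[-0.6,1.6,3,0,0],[-0.5,1.5,3,0,0],[0,0,3,0,0],[0,0,2,0,0],[0,0,0,0,0],[0,0,0,0,0],[0,0,0,0,0],[0,0,0,0,0],[0,0,0,0,0],[0,0,0,0,0]]'
python3 - <<'E'
from h import *
print(delta([.4605,.3398,.0865]))
c=snap('wrist','w1')
print(proj(c,[.4605,.3398,.095],True),proj(c,[.4605,.3398,.03],True))
E
```

```text
time: 4.1
ee_pos: [0.471, 0.3448, 0.1562]
eef_rot: [0.857, 0.515, 0.011, -0.008]
ft_force: [0.3, 0.4, 0.3]
width: 0.0869
[-1.12495125 -0.67873689  6.9467447 ]
(np.float64(266.4883575685357), np.float64(255.20440128649219)) (np.float64(268.95557755497396), np.float64(227.50857801092954))
```

View pics/w1.png

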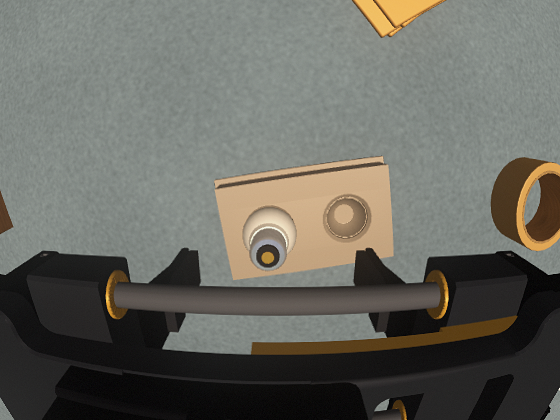

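The wrist view shows the bulb's contact at (267,258), against a predicted (266,255), so the position is confirmed. Next I descend and grip.

```bash
python3 -m jog '[[-0.6,-0.4,0,0,0],[-0.5,-0.3,1,0,0],[0,0,2,0,0],[0,0,2,0,0],[0,0,1,0,0],[0,0,0,0,0],[0,0,0,0,0],[0,0,0,0,0],[0,0,0,0,0],[0,0,0,0,0]]'
python3 - <<'E'
from h import *
print(delta([.4605,.3398,.0865]))
E
```

```text
time: 5.15
ee_pos: [0.4576, 0.3388, 0.0937]
eef_rot: [0.857, 0.516, 0.012, -0.008]
ft_force: [0.1, -0.7, -0.1]
width: 0.0869
[0.20102029 0.20627396 0.72875613]
```

```bash
python3 -m jog '[[0.2,0.2,0.4,0,0],[0,0,0.3,0,0],[0,0,0,0,0],[0,0,0,0,1],[0,0,0,0,1],[0,0,0,0,1],[0,0,0,0,1],[0,0,0,0,1],[0,0,0,0,1],[0,0,0,0,1]]' 8;  python3 -m jog '[[0,0,-1,0,1],[0,0,-2,0,1],[0,0,-3,0,1],[0,0,-4,0,1],[0,0,-4,0,1],[0,0,0,0,1],[0,0,0,0,1],[0,0,0,0,1],[0,0,0,0,1],[0,0,0,0,1]]'
python3 - <<'E'
from h import *
print(delta([.6176,-.0775,.22]),st()['joint_positions'])
E
```

```text
time: 6.15
ee_pos: [0.4611, 0.3402, 0.0869]
eef_rot: [0.857, 0.516, 0.012, -0.008]
ft_force: [-0.0, -0.3, 0.0]
width: 0.0393
time: 7.15
ee_pos: [0.4574, 0.3362, 0.2338]
eef_rot: [0.856, 0.517, 0.011, -0.008]
ft_force: [-0.2, 0.5, 0.2]
width: 0.0251
[-29.16970547  33.44996535   0.501762  ] [ 0.1725328   0.38317391 -1.08824092  1.61038629  0.33960191  1.33227956
 -1.44274239]
```

Run:
```python
from h import *
c=snap('side','s1')
s=st();u,v=proj(c,s['ee_pos']);print(u,v)
u,v=int(u),int(v)
a=cv2.imread('pics/s1.png')[max(0,v-50):v+70,u-60:u+60]
cv2.imwrite('pics/s1c.png',cv2.resize(a,None,fx=4,fy=4,interpolation=cv2.INTER_CUBIC))
for d in(.022,.053,.063,.098): print(d,[4*(x-y) for x,y in zip(proj(c,s['ee_pos']-[0,0,d]),(u-60,max(0,v-50)))])
```

```text
326.48988479197317 269.7290105906559
0.022 [237.82513740105628, 236.9480745484634]
0.053 [232.24342828439035, 282.8935135800773]
0.063 [230.50076670799876, 297.238107599097]
0.098 [224.6109332795345, 345.719849846447]
```

View pics/s1c.png

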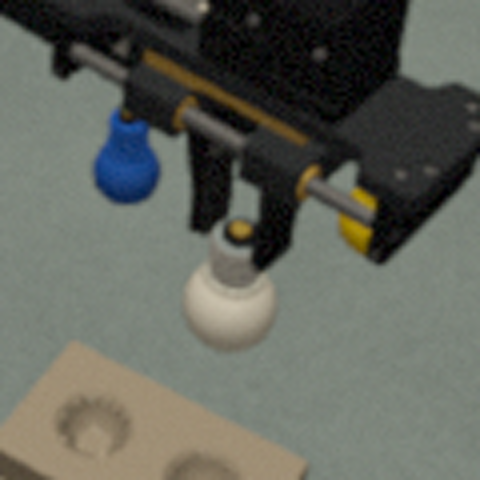

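The grip closed while the arm was rising, so the bulb hangs from the very top of its base (contact at (240,230) in the crop, globe centre about 69 mm below the TCP). I'll put it back in its dimple and grip it again properly.

```bash
python3 - <<'E'
from h import *
print(delta([.461,.3402,.116]))
E
python3 -m jog '[[0.2,-0.1,2,0,1],[0.2,-0.1,3,0,1],[0,0,3,0,1],[0,0,2,0,1],[0,0,1,0,1],[0,0,0,0,1],[0,0,0,0,1],[0,0,0,0,1],[0,0,0,0,1],[0,0,0,0,1]]'
python3 - <<'E'
from h import *
print(delta([.461,.3402,.113]))
E
```

```text
[ 0.21692382  0.16135478 11.77733647]
time: 8.2
ee_pos: [0.4589, 0.3441, 0.1206]
eef_rot: [0.856, 0.517, 0.011, -0.009]
ft_force: [0.4, -0.5, -1.5]
width: 0.025
[-0.26689735  0.37184598  0.75483561]
```

```bash
python3 -m jog '[[-0.25,0.35,0,0,1],[0,0,0,0,1],[0,0,0.3,0,1],[0,0,0.2,0,1],[0,0,0.2,0,1],[0,0,0,0,1],[0,0,0,0,1],[0,0,0,0,1],[0,0,0,0,1],[0,0,0,0,1]]'
python3 - <<'E'
from h import *
print(delta([.461,.3402,.111]))
c=snap('side','s2')
s=st();u,v=proj(c,s['ee_pos']);u,v=int(u),int(v)
a=cv2.imread('pics/s2.png')[v-50:v+70,u-60:u+60]
cv2.imwrite('pics/s2c.png',cv2.resize(a,None,fx=4,fy=4,interpolation=cv2.INTER_CUBIC))
print([4*(x-y) for x,y in zip(proj(c,[.461,.3402,.0425]),(u-60,v-50))])
E
```

```text
time: 9.2
ee_pos: [0.4614, 0.3403, 0.1137]
eef_rot: [0.856, 0.517, 0.012, -0.008]
ft_force: [-1.0, 0.6, -0.3]
width: 0.0251
[-0.03441459 -0.03397781  0.27395488]
[234.16684791198168, 292.0211984571358]
```

View pics/s2c.png

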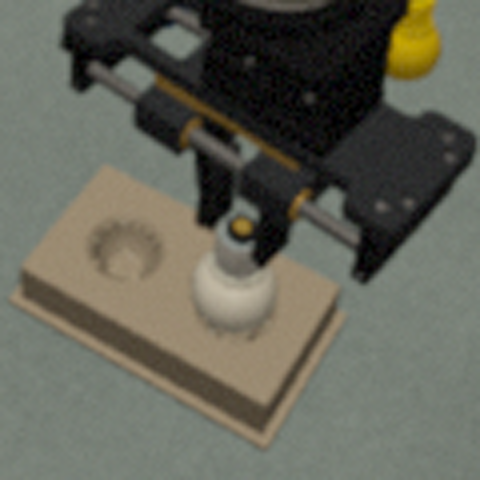

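The bulb is back over its dimple (globe at (234,290), expected (234,292)). Now release, lower and regrip.

```bash
python3 -m jog '[[0,0,0.15,0,1],[0,0,0.1,0,1],[0,0,0,0,0.4],[0,0,0,0,0.4],[0,0,0,0,0.4],[0,0,0,0,0.4],[0,0,0,0,0.4],[0,0,0.8,0,0.4],[0,0,0.8,0,0.4],[0,0,0.6,0,0.4]]'
python3 - <<'E'
from h import *
print(delta([.461,.3402,.0865]))
E
```

```text
time: 10.25
ee_pos: [0.4622, 0.3412, 0.0881]
eef_rot: [0.856, 0.517, 0.012, -0.008]
ft_force: [1.0, -0.6, -0.9]
width: 0.0523
[-0.14941323 -0.05982737  0.15568353]
```

```bash
python3 -m jog '[[-0.1,0,0.15,0,0.4],[0,0,0,0,1],[0,0,0,0,1],[0,0,0,0,1],[0,0,0,0,1],[0,0,0,0,1],[0,0,0,0,1],[0,0,0,0,1],[0,0,0,0,1],[0,0,0,0,1]]' 10;  python3 -m jog '[[0,0,-1,0,1],[0,0,-2,0,1],[0,0,-3,0,1],[0,0,-4,0,1],[0,0,-4,0,1],[0,0,0,0,1],[-3,3,0,0,1],[-3,3.5,0,0,1],[-3,3.5,0,0,1],[-3,3.5,0,0,1]]'
python3 - <<'E'
from h import *
print(delta([.6176,-.0775,.22]),st()['joint_positions'])
E
```

```text
time: 11.25
ee_pos: [0.4612, 0.3401, 0.0855]
eef_rot: [0.856, 0.517, 0.012, -0.009]
ft_force: [-0.1, 0.4, -0.5]
width: 0.029
time: 12.25
ee_pos: [0.5208, 0.1721, 0.2327]
eef_rot: [0.851, 0.525, 0.014, -0.01]
ft_force: [1.4, 0.8, -0.3]
width: 0.0288
[-17.97972372  19.85877837   0.61949423] [ 0.52120658  0.32403767 -1.07961892  1.65963249  0.27452605  1.30575999
 -1.06768984]
```

```bash
python3 -m jog '[[-3,3.3,0,0,1],[-3,3.3,0,0,1],[-3,3.3,0,0,1],[-3,3.3,0,0,1],[-3,3.3,0,0,1],[-2,2.3,0,0,1],[0,0,0,0,1],[0,0,0,0,1],[0,0,0,0,1],[0,0,0,0,1]]'
python3 - <<'E'
from h import *
print(delta([.6176,-.0775,.22]),st()['joint_positions'],R.from_quat(st()['eef_rot']).as_matrix())
c=snap('side','s3')
s=st();u,v=proj(c,s['ee_pos']);u,v=int(u),int(v);print(u,v)
a=cv2.imread('pics/s3.png')[v-50:v+100,u-60:u+90]
cv2.imwrite('pics/s3c.png',cv2.resize(a,None,fx=4,fy=4,interpolation=cv2.INTER_CUBIC))
for d in(.022,.044,.0665): print(d,[4*(x-y) for x,y in zip(proj(c,s['ee_pos']-[0,0,d]),(u-60,v-50))])
E
```

```text
time: 13.25
ee_pos: [0.6146, -0.0813, 0.2274]
eef_rot: [0.853, 0.521, 0.014, -0.008]
ft_force: [-0.0, 0.6, -1.6]
width: 0.0287
[0.4523179  0.09407684 0.75391907] [ 0.76897676  0.48137502 -0.94248325  1.47211956  0.36501427  1.3661025
 -0.65960893] [[ 4.56158178e-01  8.89771668e-01  1.50365007e-02]
 [ 8.89307466e-01 -4.56405862e-01  2.87388398e-02]
 [ 3.24337524e-02  2.62615570e-04 -9.99473853e-01]]
290 154
0.022 [242.60939982295986, 229.83932422255168]
0.044 [241.5622056950774, 257.5255440981821]
0.0665 [240.5165118993889, 285.1720974727243]
```

View pics/s3c.png

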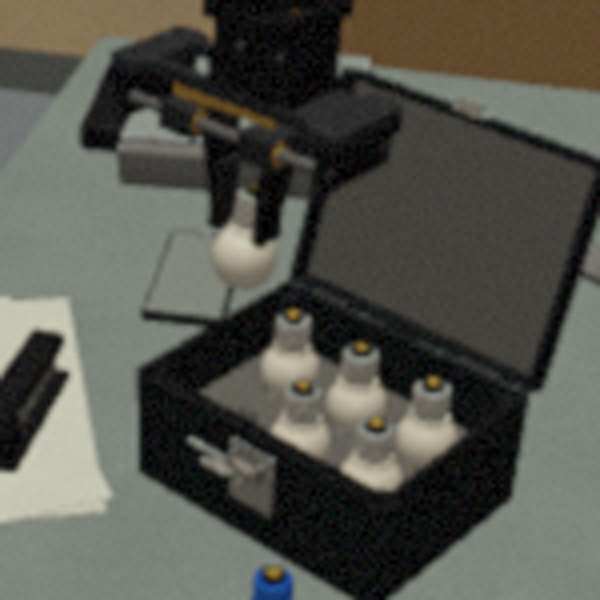

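```bash
python3 -m jog '[[0.3,0,1,0,1],[0.1,0,2,0,1],[0,0,2,0,1],[0,0,2,0,1],[0,0,1.5,0,1],[0,0,1,0,1],[0,0,0,0,1],[0,0,0,0,1],[0,0,0,0,1],[0,0,0,0,1]]'
python3 - <<'E'
from h import *
print(delta([.617,-.0787,.115]))
E
```

```text
time: 14.3
ee_pos: [0.6185, -0.0678, 0.1293]
eef_rot: [0.851, 0.525, 0.015, -0.007]
ft_force: [0.5, -0.2, 0.3]
width: 0.0286
[-1.09075799  0.35153021  1.39199434]
```

```bash
python3 -m jog '[[-0.6,0.2,0,0,1],[-0.45,0.15,0,0,1],[0,0,0,0,1],[0,0,0,0,1],[-0.05,0,0.5,0,1],[-0.05,0,0.4,0,1],[0,0,0.4,0,1],[0,0,0,0,1],[0,0,0,0,1],[0,0,0,0,1]]'
python3 - <<'E'
from h import *
print(delta([.617,-.0787,.101]))
E
```

```text
time: 15.3
ee_pos: [0.617, -0.0807, 0.1156]
eef_rot: [0.851, 0.525, 0.016, -0.007]
ft_force: [-0.1, 0.4, -0.5]
width: 0.0288
[ 0.13321185 -0.09598834  1.46562845]
```

```bash
python3 -m jog '[[0.15,-0.1,0.3,0,1],[0,0,0.3,0,1],[0,0,0.3,0,1],[0,0,0.2,0,1],[0,0,0,0,1],[0,0,0,0,1],[0,0,0,0,1],[0,0,0,0,1],[0,0,0,0,1],[0,0,0,0,1]]'
python3 - <<'E'
from h import *
print(delta([.617,-.0787,.101]))
E
```

```text
time: 16.3
ee_pos: [0.6172, -0.0783, 0.1041]
eef_rot: [0.851, 0.525, 0.016, -0.007]
ft_force: [-0.4, 0.3, -0.7]
width: 0.029
[-0.05577065 -0.00638208  0.31041703]
```

```bash
python3 -m jog '[[-0.05,0,0.1,0,1],[0,0,0,0,1],[0,0,0.1,0,1],[0,0,0,0,1],[0,0,0,0,1],[0,0,0,0,1],[0,0,0,0,1],[0,0,0,0,1],[0,0,0,0,1],[0,0,0,0,1]]'
python3 - <<'E'
from h import *
for i in range(4): print(st()['ft_force'])
c=snap('side','s4')
s=st();u,v=proj(c,[.6176,-.0775,.058]);u0,v0=int(u),int(v);print(u,v)
a=cv2.imread('pics/s4.png')[v0-60:v0+60,u0-60:u0+60]
cv2.imwrite('pics/s4c.png',cv2.resize(a,None,fx=4,fy=4,interpolation=cv2.INTER_CUBIC))
print(4*(u-u0+60),4*(v-v0+60))
E
```

```text
time: 17.3
ee_pos: [0.6175, -0.0782, 0.1027]
eef_rot: [0.851, 0.525, 0.017, -0.006]
ft_force: [0.1, 0.3, 1.8]
width: 0.029
[0.0908401  0.26179866 1.7848466 ]
[0.0908401  0.26179866 1.7848466 ]
[0.0908401  0.26179866 1.7848466 ]
[0.0908401  0.26179866 1.7848466 ]
287.75140332573443 205.4577211235509
243.00561330293772 241.8308844942036
```

View pics/s4c.png

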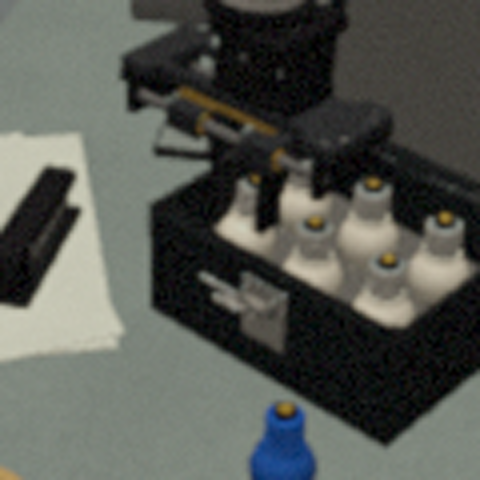

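Contact force is +1.8 N and the globe sits in the pocket, so it is seated. Release with a small opening and lift.

```bash
python3 -m jog '[[0,0,0,0,0.55],[0,0,0,0,0.55],[0,0,0,0,0.55],[0,0,0,0,0.55],[0,0,-0.5,0,0.55],[0,0,-1,0,0.55],[0,0,-2,0,0.55],[0,0,-4,0,0.55],[0,0,-5,0,0.6],[0,0,-5,0,1]]';  python3 - <<'E'
from h import *
q=np.load('case.npy');c,s=np.cos(q[2]),np.sin(q[2])
W=lambda x,y,z:np.r_[q[0]+c*x-s*y,q[1]+s*x+c*y,z]
print(delta(W(.24,0,.36)),W(.24,0,.24),W(.0,0,.36))
t=snap('top','t2')
print(proj(t,[.6176,-.0775,.111]))
E
```

```text
time: 18.35
ee_pos: [0.6103, -0.0838, 0.2783]
eef_rot: [0.851, 0.525, 0.012, -0.01]
ft_force: [1.1, -0.8, 0.1]
width: 0.0327
[-25.84697122  -7.20225385  -8.97437101] [ 0.42926053 -0.28524089  0.24      ] [ 0.5456407  -0.07534649  0.36      ]
(319.35682736174607, 190.17916216212973)
```

```bash
cat >> h.py <<'E'
q=np.load('case.npy');cq,sq=np.cos(q[2]),np.sin(q[2])
W=lambda x,y,z:np.r_[q[0]+cq*x-sq*y,q[1]+sq*x+cq*y,z]
def C(p=None):
    p=st()['ee_pos'] if p is None else p
    d=p[:2]-q[:2];return np.round(np.r_[cq*d[0]+sq*d[1],-sq*d[0]+cq*d[1],p[2]],4)
E
python3 -m jog '[[0,0,-5,0,1],[0,-1,-5,0,1],[-3,-1,-3,0,1],[-4.5,-1,0,0,1],[-4.5,-1,0,0,1],[-4.5,-1,0,0,1],[-4,-1,0,0,1],[-3,-1,0,0,1],[0,0,0,0,1],[0,0,0,0,1]]';  python3 - <<'E'
from h import *
print(C(),delta(W(.22,0,.25)),st()['joint_positions'])
t=snap('top','t3')
h=cv2.cvtColor(t['pixels'],cv2.COLOR_RGB2HSV)
p=proj(t,[.6176,-.0775,.111]);print(p)
m=((h[...,0]>10)&(h[...,0]<28)&(h[...,1]>110)).astype(np.uint8)
n,l,S,Cn=cv2.connectedComponentsWithStats(m)
print([(Cn[i].round(1),S[i][4]) for i in range(1,n) if 4<S[i][4]<40 and 260<Cn[i][0]<380 and 170<Cn[i][1]<290])
E
```

```text
time: 19.4
ee_pos: [0.4364, -0.2677, 0.4119]
eef_rot: [0.849, 0.528, 0.02, -0.001]
ft_force: [1.3, 0.2, 0.6]
width: 0.0006
[ 0.2212 -0.0023  0.4119] [-0.46927314 -0.07949253 16.18364107] [ 1.33823767  0.10881137 -0.92351029  1.42422561  0.05204646  1.63061882
 -0.03551377]
(319.35682736174607, 190.17916216212973)
[(array([320.5, 191.8]), np.int32(13)), (array([346.5, 205.5]), np.int32(12)), (array([304.5, 216. ]), np.int32(12)), (array([331.6, 231.6]), np.int32(13)), (array([289.3, 242.2]), np.int32(12)), (array([317. , 258.2]), np.int32(10))]
```

The new bulb's contact is at (320.5,191.8) against (319.4,190.2) expected. That is about 4° of lean, so it counts as seated, and the other five have not moved. Now lower behind the lid.

```bash
python3 -m jog '[[0,0,2,0,1],[0,0,4,0,1],[0,0,4,0,1],[0,0,4,0,1],[0,0,2,0,1],[0,0,0,0,1],[0,0,0,0,1],[0,0,0,0,1],[0,0,0,0,1],[0,0,0,0,1]]';  python3 - <<'E'
from h import *
print(C(),delta(W(.18,0,.25)),st()['joint_positions'],R.from_quat(st()['eef_rot']).as_matrix()[:,2])
E
```

```text
time: 20.45
ee_pos: [0.4521, -0.2534, 0.254]
eef_rot: [0.843, 0.537, 0.024, 0.003]
ft_force: [0.7, 0.1, 0.4]
width: 0.0006
[0.2011 0.0045 0.254 ] [ 2.12283546 -0.31628914  0.46506493] [ 1.30698563  0.16538333 -0.93637054  1.70928426  0.10172749  1.30268154
 -0.08274388] [ 0.04275043  0.02052758 -0.99887488]
```

```bash
python3 -m jog '[[1.5,0,0.2,0,1],[1.5,0,0.2,0,1],[1.5,0,0.2,0,1],[1.5,0,0.1,0,1],[1.5,0,0.1,0,1],[1.5,0,0.1,0,1],[1.5,0,0.1,0,1],[1.5,0,0,0,1],[1,0,0,0,1],[0,0,0,0,1]]';  python3 - <<'E'
from h import *
print(C(),st()['joint_positions'],R.from_quat(st()['eef_rot']).as_matrix()[:,:],C(np.array(st()['ee_pos']))) 
E
```

```text
time: 21.45
ee_pos: [0.5113, -0.1399, 0.2559]
eef_rot: [0.846, 0.532, 0.023, 0.011]
ft_force: [-0.4, 0.6, 0.4]
width: 0.0004
[0.0731 0.0012 0.2559] [ 1.10490496  0.19722526 -1.01172012  1.6923387   0.16085408  1.29636036
 -0.38178845] [[ 0.43243728  0.90021869  0.0510324 ]
 [ 0.90122384 -0.43330162  0.00672967]
 [ 0.0281706   0.04308146 -0.99867432]] [0.0731 0.0012 0.2559]
```

```bash
python3 -m jog '[[1.3,0,0.3,0,1],[1.3,0,0.3,0,1],[1.2,0,0.3,0,1],[1.2,0,0.8,0,1],[1.2,0,0.8,0,1],[1.2,0,0.8,0,1],[0.9,0,1,0,1],[0.9,0,1,0,1],[0.9,0,1.1,0,1],[0,0,0,0,1]]';  python3 - <<'E'
from h import *
print(C(),st()['joint_positions']) 
t=snap('top','t4')
E
```

```text
time: 22.45
ee_pos: [0.5599, -0.0531, 0.193]
eef_rot: [0.849, 0.528, 0.023, 0.012]
ft_force: [-0.4, -1.2, 0.3]
width: 0.0004
[-0.0263  0.0017  0.193 ] [ 0.85675913  0.35096641 -1.00272198  1.70237077  0.31793472  1.20842444
 -0.67503743]
```

```bash
python3 -m jog '[[0.8,0,0.8,0,1],[0.7,0,0.9,0,1],[0.5,0,0.9,0,1],[0.4,0,0.9,0,1],[0.3,0,0.8,0,1],[0.2,0,0.6,0,1],[0,0,0,0,1],[0,0,0,0,1],[0,0,0,0,1],[0,0,0,0,1]]';  python3 - <<'E'
from h import *
print(C())
E
```

```text
time: 23.5
ee_pos: [0.5771, -0.0271, 0.1424]
eef_rot: [0.849, 0.527, 0.022, 0.014]
ft_force: [-1.5, -1.6, 3.8]
width: 0.0006
[-0.0575  0.0041  0.1424]
```

```bash
python3 -m jog '[[0,0,0.3,0,1],[0,0,0.3,0,1],[0,0,0.2,0,1],[0,0,0,0,1],[0,0,-1,0,1],[0,0,-3,0,1],[0,0,-4,0,1],[0,0,-1,0,1],[0,0,0,0,1],[0,0,0,0,1]]';  python3 - <<'E'
from h import *
print(C(),delta(W(-.17,0,.17)),st()['ft_force'])
s=snap('side','s5');a=cv2.imread('pics/s5.png');v=[proj(s,W(-.1,0,.1))]
u0,v0=map(int,v[0]);print(u0,v0)
cv2.imwrite('pics/s5c.png',cv2.resize(a[v0-60:v0+60,u0-60:u0+90],None,fx=5,fy=5,interpolation=cv2.INTER_CUBIC))
for p in[(-.1334,0,.105),(-.128,0,.089),(-.094,0,.069),(-.085,0,.1185),(-.085,.1125,.1185),(-.089,0,.103)]: print(p,[5*(x-y) for x,y in zip(proj(s,W(*p)),(u0-60,v0-60))])
E
```

```text
time: 24.5
ee_pos: [0.5726, -0.026, 0.2353]
eef_rot: [0.849, 0.527, 0.021, 0.015]
ft_force: [0.1, -0.9, 0.2]
width: 0.0008
[-0.0562 -0.0003  0.2353] [11.23242222  0.23600289  6.7744146 ] [ 0.09719188 -0.90563306  0.16262483]
289 212
(-0.1334, 0, 0.105) [260.36815037996604, 324.50040297368844]
(-0.128, 0, 0.089) [266.59489865701033, 343.675784803131]
(-0.094, 0, 0.069) [307.20555921575567, 344.76191610415526]
(-0.085, 0, 0.1185) [321.18930038770685, 265.50243509629297]
(-0.085, 0.1125, 0.1185) [173.0736158904233, 185.45523234126293]
(-0.089, 0, 0.103) [315.3165168791233, 291.62863747985443]
```

View pics/s5c.png

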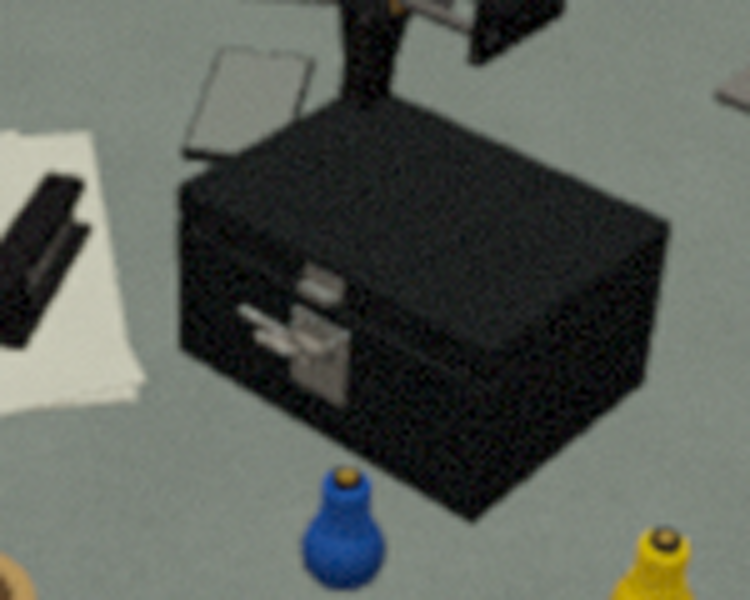

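Lid closed (resting on its seal); the latch loop leans out with its bar near crop (262,325), as predicted. Now go round to the front.

```bash
python3 -m jog '[[3,0,0,0,1],[3,0,0,0,1],[3,0,0,0,1],[2,0.2,0,0,1],[0.5,0,2,0,1],[0,0,3,0,1],[0,0,2,0,1],[0,0,0,0,1],[0,0,0,0,1],[0,0,0,0,1]]';  python3 - <<'E'
from h import *
print(C(),delta(W(-.17,0,.123)),R.from_quat(st()['eef_rot']).as_matrix(),st()['joint_positions'])
E
```

```text
time: 25.55
ee_pos: [0.6266, 0.0787, 0.1526]
eef_rot: [0.85, 0.527, 0.014, 0.011]
ft_force: [0.5, -0.0, 0.5]
width: 0.0008
[-0.1739 -0.0039  0.1526] [-0.44892321  0.27375309  2.96885076] [[ 0.44411876  0.89525428  0.03575339]
 [ 0.89587701 -0.44428845 -0.00348624]
 [ 0.01276374  0.03357894 -0.99935456]] [ 0.49113229  0.56186364 -0.94171168  1.55111201  0.48992447  1.24022826
 -0.98559026]
```

```bash
python3 -m jog '[[-0.2,0.2,1,0.046,1],[0,0.1,1,0,1],[0,0,0.8,0,1],[0,0,0,0,1],[0,0,0,0,1],[-0.8,0,0,0,1],[-0.8,0,0,0,1],[-0.8,0,0,0,1],[0,0,0,0,1],[0,0,0,0,1]]';  python3 - <<'E'
from h import *
print(C(),delta(W(-.108,0,.123)),R.from_quat(st()['eef_rot']).as_matrix()[:,0])
E
```

```text
time: 26.55
ee_pos: [0.6187, 0.0519, 0.1279]
eef_rot: [0.861, 0.508, 0.017, 0.012]
ft_force: [-0.6, 0.7, 0.1]
width: 0.001
[-0.1467  0.0022  0.1279] [-3.87592953 -0.23858712  0.41088759] [0.48422375 0.87478029 0.01693543]
```

```bash
python3 -m jog '[[0,-0.1,0.4,0,1],[0,-0.1,0.15,0,1],[0,0,0,0,1],[0,0,0,0,1],[-0.8,0,0,0,1],[-0.8,0,0,0,1],[-0.8,0,0,0,1],[0,0,0,0,1],[0,0,0,0,1],[0,0,0,0,1]]';  python3 - <<'E'
from h import *
print(C(),delta(W(-.108,0,.123)))
E
```

```text
time: 27.55
ee_pos: [0.6044, 0.0299, 0.1214]
eef_rot: [0.861, 0.507, 0.017, 0.012]
ft_force: [0.0, 0.4, -0.2]
width: 0.0007
[-0.1206  0.0003  0.1214] [-1.25215204 -0.02677769 -0.18134371]
```

```bash
python3 -m jog '[[-0.4,0,0,0,1],[-0.4,0,0,0,1],[-0.4,0,0,0,1],[0,0,0,0,1],[0,0,0,0,1],[1,0,0,0,1],[2,0,-1,0,1],[2,0,-1,0,1],[1,0,-2,0,1],[0,0,0,0,1]]';  python3 - <<'E'
from h import *
print(C())
s=snap('side','s6');a=cv2.imread('pics/s6.png');v=[proj(s,W(-.1,0,.1))]
u0,v0=map(int,v[0]);print(u0,v0)
cv2.imwrite('pics/s6c.png',cv2.resize(a[v0-40:v0+40,u0-40:u0+40],None,fx=7,fy=7,interpolation=cv2.INTER_CUBIC))
for p in[(-.1334,0,.105),(-.128,0,.089),(-.094,0,.069),(-.085,0,.1185),(-.087,0,.1165)]: print(p,[7*(x-y) for x,y in zip(proj(s,W(*p)),(u0-40,v0-40))])
E
```

```text
time: 28.55
ee_pos: [0.6271, 0.0764, 0.1632]
eef_rot: [0.861, 0.508, 0.017, 0.012]
ft_force: [0.2, 0.8, 0.9]
width: 0.0006
[-0.1722 -0.0023  0.1632]
289 212
(-0.1334, 0, 0.105) [224.51541053195245, 314.3005641631638]
(-0.128, 0, 0.089) [233.23285811981447, 341.14609872438336]
(-0.094, 0, 0.069) [290.08778290205794, 342.66668254581737]
(-0.085, 0, 0.1185) [309.6650205427896, 231.70340913481016]
(-0.087, 0, 0.1165) [306.07747517095424, 238.0690953487745]
```

View pics/s6c.png

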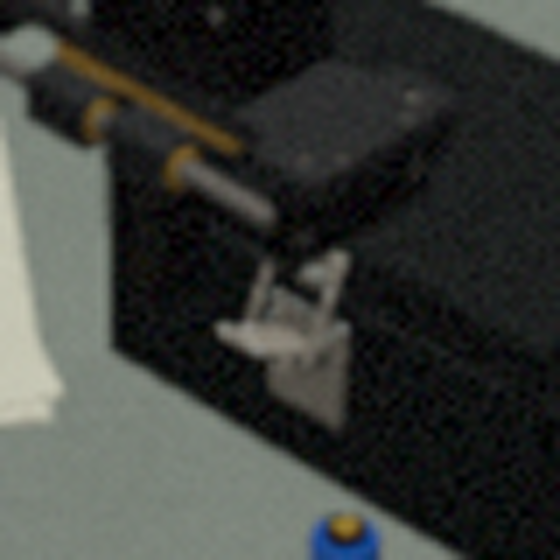

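The loop now stands against the lid front (legs at about (268,285) and (335,280)). Next, press the lever from above.

```bash
python3 -m jog '[[-2,0.1,0,0,1],[-2,0.1,0,0,1],[-0.8,0,0,0,1],[0,0,2,0,1],[0,0,1.5,0,1],[0,0,0.8,0,1],[0,0,0,0,1],[0,0,0,0,1],[0,0,0,0,1],[0,0,0,0,1]]';  python3 - <<'E'
from h import *
print(C(),delta(W(-.125,0,.08)),R.from_quat(st()['eef_rot']).as_matrix())
E
```

```text
time: 29.6
ee_pos: [0.6052, 0.0327, 0.1132]
eef_rot: [0.861, 0.508, 0.015, 0.01]
ft_force: [0.0, -0.2, 0.6]
width: 0.0006
[-0.1234 -0.0003  0.1132] [ 0.10308227 -0.0820573   3.31810385] [[ 0.48292561  0.87487679  0.0370601 ]
 [ 0.87551369 -0.48318882 -0.0020858 ]
 [ 0.01608221  0.03345391 -0.99931086]]
```

```bash
python3 -m jog '[[0.1,0,0.6,0,1],[0,0,0.5,0,1],[0,0,0.5,0,1],[0,0,0.5,0,1],[0,0,0.4,0,1],[0,0,0.3,0,1],[0,0,0,0,1],[0,0,0,0,1],[0,0,0,0,1],[0,0,0,0,1]]';  python3 - <<'E'
from h import *
print(C(),delta(W(-.125,0,.08)))
E
```

```text
time: 30.6
ee_pos: [0.6078, 0.0347, 0.0843]
eef_rot: [0.861, 0.509, 0.017, 0.011]
ft_force: [-0.5, 0.8, 2.0]
width: 0.0002
[-0.1264  0.001   0.0843] [-0.14511383 -0.11619039  0.42202593]
```

```bash
python3 -m jog '[[0,0,0.25,0,1],[0,0,0.2,0,1],[0,0,0,0,1],[-0.4,0,0,0,1],[-0.4,0,0,0,1],[-0.4,0,0,0,1],[0,0,0,0,1],[0,0,0,0,1],[0,0,0,0,1],[0,0,0,0,1]]';  python3 - <<'E'
from h import *
print(C(),delta(W(-.11,0,.08)),st()['ft_force']@[cq,sq,0])
E
```

```text
time: 31.6
ee_pos: [0.6037, 0.0272, 0.0806]
eef_rot: [0.86, 0.51, 0.021, 0.01]
ft_force: [0.6, 2.7, 2.0]
width: 0.0003
[-0.1178  0.001   0.0806] [-0.78312682 -0.11040514  0.03357408] -2.6767396324459583
```

```bash
python3 -m jog '[[-0.4,0,0,0,1],[-0.4,0,0,0,1],[-0.4,0,0,0,1],[-0.4,0,0,0,1],[-0.4,0,0,0,1],[-0.4,0,0,0,1],[0,0,0,0,1],[0,0,0,0,1],[0,0,0,0,1],[0,0,0,0,1]]';  python3 - <<'E'
from h import *
print(C(),st()['ft_force']@[cq,sq,0])
E
```

```text
time: 32.6
ee_pos: [0.597, 0.0184, 0.0807]
eef_rot: [0.857, 0.514, 0.032, 0.005]
ft_force: [1.3, 2.8, -0.3]
width: 0.0009
[-0.1069 -0.0005  0.0807] -3.106159934141598
```

```bash
python3 -m jog '[[-0.8,0,0,0,1],[-0.8,0,0,0,1],[-0.8,0,0,0,1],[-0.8,0,0,0,1],[-0.8,0,0,0,1],[-0.8,0,0,0,1],[0,0,0,0,1],[0,0,0,0,1],[0,0,0,0,1],[0,0,0,0,1]]';  python3 - <<'E'
from h import *
print(C(),st()['ft_force'],st()['ft_force']@[cq,sq,0],R.from_quat(st()['eef_rot']).as_matrix()[2])
E
```

```text
time: 33.6
ee_pos: [0.5952, 0.0195, 0.0839]
eef_rot: [0.847, 0.527, 0.074, -0.008]
ft_force: [2.2, 5.4, 1.4]
width: 0.0007
[-0.1069 -0.0026  0.0839] [2.17836953 5.43497361 1.39214624] -5.809539581653263 [ 0.13428695  0.06435443 -0.98885061]
```

```bash
python3 -m jog '[[1,0,0,0,1],[2,0,0,0,1],[2.5,0,-1,0,1],[1,0,-3,0,1],[0,0,-3,0,1],[0,0,0,0,1],[0,0,0,0,1],[0,0,0,0,1],[0,0,0,0,1],[0,0,0,0,1]]';  python3 - <<'E'
from h import *
print(C(),R.from_quat(st()['eef_rot']).as_matrix()[2])
s=snap('side','s7');u0,v0=289,212
t=snap('top','t7');w=snap('wrist','w7')
f=lambda n,a,b,c,d,k:cv2.resize(cv2.imread(f'pics/{n}.png')[b:d,a:c],(k,k),interpolation=cv2.INTER_CUBIC)
pu,pv=map(int,proj(w,W(-.095,0,.08),True));print(pu,pv)
tu,tv=map(int,proj(t,W(-.095,0,.08)))
pu=min(max(pu,60),500);pv=min(max(pv,60),360)
im=np.hstack([f('s7',u0-25,v0-20,u0+35,v0+40,400),np.vstack([f('s5',u0-25,v0-20,u0+35,v0+40,200),f('t7',tu-25,tv-25,tu+25,tv+25,200)]),])
im=np.hstack([im,np.vstack([f('w7',pu-50,pv-50,pu+50,pv+50,200),f('s6',u0-25,v0-20,u0+35,v0+40,200)])])
cv2.imwrite('pics/last.png',im)
k=400/60
for a in(0,.3,.6,.9,1.2): print(a,[[k*(x-y) for x,y in zip(proj(s,W(-.094-.04*np.sin(a),y,.069-.04*np.cos(a))),(u0-25,v0-20))] for y in(-.011,.011)])
print([k*(x-y) for x,y in zip(proj(s,W(-.089,0,.103)),(u0-25,v0-20))])
E
```

```text
time: 34.6
ee_pos: [0.6144, 0.0703, 0.1605]
eef_rot: [0.849, 0.525, 0.068, -0.007]
ft_force: [-0.3, -0.1, -0.3]
width: 0.0007
[-0.1607 -0.0105  0.1605] [ 0.1232696   0.05891266 -0.99062299]
280 324
0 [[192.69694187563954, 278.7075807040977], [153.87219107392488, 255.71467458019907]]
0.3 [[174.30035266723092, 288.5510373408537], [135.38645570622333, 265.287239345988]]
0.6 [[157.55549723721705, 291.0794385594596], [118.4847771577078, 267.588886704339]]
0.9 [[143.97619274692147, 285.8839073776788], [104.6928561947459, 262.2337454135061]]
1.2 [[134.8748129851985, 273.2235371277352], [95.33969022254041, 249.49934118668392]]
[187.0886891721644, 122.17151663980587]
```

View pics/last.png

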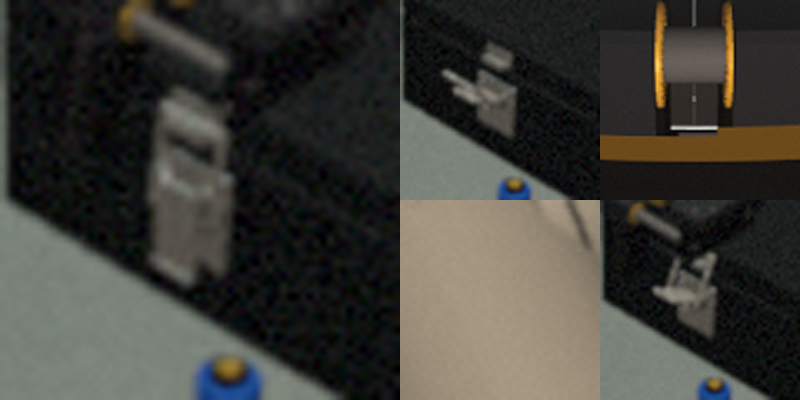

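The large panel shows the loop over the hook and the lever almost flat, with its end edge from (150,270) to (192,286). Zero angle would predict (154,256) to (193,279). That was my last picture view, so I'll estimate the lever angle and lid gap numerically.

Run:
```python
from h import *
s=load('s7');g=cv2.cvtColor(s['pixels'],cv2.COLOR_RGB2GRAY).astype(float)
u0,v0=289-12,212+8
print('cols',u0,u0+24)
for v in range(v0,v0+18): print(v,' '.join('%3d'%x for x in g[v,u0:u0+24]))
for a in(0,.15,.3):
  for o in (0,.003):
    x=lambda y,l:proj(s,W(-.094-l*np.sin(a)-o*np.cos(a),y,.069-l*np.cos(a)+o*np.sin(a)))
    print(a,o,np.round([x(-.011,.04),x(.011,.04)],1).tolist())
# base plate ref / blue bulb
```

```text
cols 277 301
220  25   7  17  14   8   1  20  17  19  61  84  88  91 106 113 114  99 105 111  82  78  61  16  11
221  10  15  18  18  21  30  24  14  27  69  88  83  83  81  91 104  95  95  97  84  79  62  21  12
222  16  18  12  17   9   9  16  16  19  53  72  85  82  81  85  84  80  73  76  85  81  63  28   7
223   0  17  18  18  15  32  14  18  15  30  64  84  82  80  84  80  76  64  72  82  74  54  24  22
224  18  16  20  19  12  18  25  14   2  25  66  83  84  83  82  85  73  66  74  79  62  47   4   5
225  10  17  13  13  14  10  15  14  13  32  67  82  82  80  84  85  76  77  78  80  62  47   7   1
226  12  17  18  17  14  14  20  16   4  31  62  81  82  80  86  85  70  70  69  72  68  45  17  21
227   8  12   0  22  10  12  11   6  11  33  67  82  83  81  85  80  76  74  72  76  74  45   0  18
228  25  17   9  20  21  14  24  24  22  29  66  83  83  82  82  80  79  78  77  80  65  38  17  13
229  69  41  19  15  13   6  20   6  20  36  66  82  80  82  80  81  80  79  78  78  63  33  17  22
230 112  98  67  40  17  18   7  16  14  58  86  91  84  84  80  85  73  75  79  78  64
[... 256 characters left out ...]
   2  26  60  91 101  93  47  22  11  39  35  11  16  19
234 128 130 128 125 127 128 122 111  88  49  19  14  17  36  69  68  34  17  19  19  14  17  13  17
235 130 128 125 128 129 128 128 127 119  96  69  42  20  14  25  22   5   5  14  10  22   3  21  16
236 124 127 127 129 128 126 126 127 125 120 115  97  68  34  19   3  22  13  23  11  15  14   1  19
237 126 130 129 129 129 126 129 127 129 128 124 121 110  86  55  29  15  10  13  24  13   0  16  11
0 0 [[292.9, 233.8], [287.1, 230.4]]
0 0.003 [[292.2, 234.3], [286.4, 230.8]]
0.15 0 [[291.5, 234.7], [285.7, 231.2]]
0.15 0.003 [[290.8, 235.0], [285.0, 231.6]]
0.3 0 [[290.1, 235.3], [284.3, 231.8]]
0.3 0.003 [[289.5, 235.5], [283.6, 232.0]]
```

The lever end corners measure (286,231) and (292.7,234.5), against (286.4,230.8) and (292.2,234.3) predicted for angle 0. So the lever is flat. Next check whether the lid was pulled down compared with before latching, with the arm moved clear first.

```bash
python3 -m jog '[[3,0,-2,0,1],[4,0,-4,0,1],[4,0,-4,0,1],[4,0,-4,0,1],[4,0,-3,0,1],[0,0,-2,0,1],[0,0,0,0,1],[0,0,0,0,1],[0,0,0,0,1],[0,0,0,0,1]]';  python3 - <<'E'
from h import *
from scipy.ndimage import map_coordinates as mc
print(C())
A=snap('side','s8')
for n in('s5','s6','s7','s8'):
    s=load(n);g=s['pixels'].astype(float).mean(2)
    zs=np.arange(.088,.136,.002)
    for nm,ys in(('right',np.arange(-.105,-.03,.002)),('left',np.arange(.04,.105,.002))):
        P=np.array([[proj(s,W(-.085,y,z)) for y in ys] for z in zs])
        print(n,nm,mc(g,[P[...,1],P[...,0]],order=1).mean(1).round(0).astype(int).tolist())
    # latch loop column: y=0 profile at bar
    P=np.array([[proj(s,W(-.089,y,z)) for y in np.arange(-.008,.009,.002)] for z in zs]);print(n,'mid',mc(g,[P[...,1],P[...,0]],order=1).mean(1).round(0).astype(int).tolist())
E
```

```text
time: 35.75
ee_pos: [0.6753, 0.2175, 0.3617]
eef_rot: [0.85, 0.523, 0.064, -0.01]
ft_force: [0.0, -1.0, -0.9]
width: 0.0006
[-0.319  -0.0286  0.3617]
s5 right [16, 16, 19, 23, 25, 23, 20, 18, 16, 15, 15, 15, 15, 16, 16, 17, 21, 25, 28, 30, 30, 29, 29, 30, 30]
s5 left [15, 16, 20, 23, 23, 21, 19, 17, 15, 15, 16, 16, 16, 16, 16, 19, 22, 25, 29, 31, 33, 36, 39, 42, 45]
s5 mid [63, 41, 25, 25, 40, 58, 77, 95, 108, 112, 106, 92, 82, 78, 74, 67, 54, 39, 27, 24, 28, 31, 30, 29, 29]
s6 right [16, 16, 18, 22, 24, 21, 18, 16, 15, 15, 14, 15, 15, 14, 15, 18, 21, 24, 27, 29, 30, 31, 30, 29, 29]
s6 left [14, 14, 15, 16, 18, 18, 18, 18, 20, 23, 29, 37, 45, 53, 61, 65, 65, 61, 54, 46, 40, 36, 36, 41, 49]
s6 mid [67, 47, 31, 28, 37, 48, 58, 65, 67, 61, 51, 39, 30, 26, 23, 23, 21, 16, 13, 13, 12, 11, 12, 13, 17]
s7 right [16, 17, 19, 22, 24, 22, 18, 16, 15, 15, 14, 13, 15, 16, 18, 21, 24, 28, 30, 31, 29, 28, 27, 27, 27]
s7 left [14, 14, 16, 18, 18, 16, 16, 15, 14, 14, 16, 17, 16, 18, 19, 20, 22, 24, 27, 30, 31, 34, 36, 37, 39]
s7 mid [62, 43, 38, 48, 64, 80, 94, 107, 118, 121, 117, 104, 91, 83, 77, 65, 45, 29, 26, 27, 30, 32, 36, 45, 59]
s8 right [16, 17, 21, 25, 26, 24, 19, 16, 15, 15, 14, 15, 16, 17, 19, 22, 26, 30, 31, 31, 31, 31, 31, 31, 31]
s8 left [16, 19, 22, 24, 24, 23, 21, 18, 16, 15, 14, 16, 17, 17, 19, 22, 26, 30, 33, 34, 37, 40, 43, 47, 50]
s8 mid [63, 44, 39, 48, 65, 83, 98, 110, 121, 125, 121, 107, 93, 86, 80, 66, 46, 32, 27, 28, 31, 32, 30, 29, 30]
```

The lid's front edge dropped about 2.6 mm between s5 and s8 (expected about 2.5), so the latch has pulled it tight. One last check that the bystanders haven't moved, then I hand in.

Run:
```python
from h import *
a=load('side0')['pixels'].astype(int);b=load('s8')['pixels'].astype(int)
for n,(u,v) in dict(tape=(217,280),stapler=(235,204),phone=(279,173),blue=(298,257),yellow=(360,270),tray=(285,330)).items():
    k=22;print(n,np.abs(a-b)[v-k:v+k,u-k:u+k].mean().round(1),(np.abs(a-b).max(2)[v-k:v+k,u-k:u+k]>60).sum())
r.close_job()
```

```text
tape 4.1 0
stapler 4.8 0
phone 20.9 279
blue 4.8 0
yellow 4.5 0
tray 4.3 0
the job is handed in; nothing more can be done
```

The bulb is packed in the empty dimple, screw base up. The lid is closed, the wire loop is over the hook and the lever is flat. I handed the job in at about 36 s on the robot's clock.

**Regrip:** on the first pick the arm lifted before the fingers had finished closing, so the bulb hung by the very top of its base. I set it back in the tray, gripped it again properly and carried on.

**Last checks:**
- **New bulb:** its contact was about 1–2 px from where it should be before the lid closed, which I read as roughly 4° of lean. The five packed bulbs were unmoved then. None of the six could be seen after closing.
- **Lever:** its end corners match angle 0 to within a pixel.
- **Lid:** the front edge came down about 2.6 mm on latching, close to the 2.5 mm expected when pulled tight.
- **Other things on the counter:** the stapler, tape, blue and yellow look-alikes and tray show no change.
- **Phone (check disagreed):** its image patch changed. That patch also takes in the case and lid, which had moved from open to closed, so I put the change down to that. I did not check the phone separately, but the gripper never went near it at low height.

While pressing the lever flat, the tool tilted about 8°. The wrist force reading there was about 6 N, far below the limit.

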